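# Thread the tape rolls on the stand in order

### The arm

A 7-joint arm with a two-finger parallel gripper is mounted at the origin on a cart in front of the work surface, level with it; the furniture and walls round the work are solid. World frame = base frame: x ahead of the robot, y to its left, z up, the work surface at z = 0. Lengths are in m, angles in rad, forces in N, time in s.
With the tool pointing down it reaches from about 0.425 to 0.875 m from the base axis. Payload 8.4 kg.
Tool frame: the origin (TCP) lies at the very end of the fingers, on their centre line; the grasp point (between the pads) lies 19 mm behind it; z points along the fingers, y is the line along which they close (so a half turn about z gives the same grasp; the last joint's range is limited). The gripper opens to 85 mm and grips with 20 to 120 N. Pads are 22 mm wide; open, the fingers measure 114 mm over their backs; the gripper's body (76 mm by 85 mm) begins 54 mm behind the grasp point. The pads swing forward as they close: fully open they stand 13 mm farther back than shut.
Start: joints at [1.005, 0.333, 0.04, 1.465, -0.013, 1.343, -0.059], TCP at [0.292, -0.58, 0.231] pointing down, gripper open.
Joint ranges: [-2.58, 2.58], [-0.38, 2.09], [-1.3, 1.39], [0.25, 2.4], [-1.5, 4.64], [0.08, 2.09], [-2.65, 2.65]. Speed limits (rad/s): [2.22, 2.22, 2.79, 2.79, 3.14, 3.14, 3.14].

### API

Orientations are given as a unit quaternion [w, x, y, z].
In Python, from station import robot gives the robot as it stands.
- The arm moves only by the tool step_arm, never from a script. Its argument "rows" is a list of rows, each a list of 2 entries, a list of its own where there are three numbers: the shift along the tool's x, y, z in mm, then the turn about the tool's z in rad. In form: [[[x, y, z], spin], ...]. A call has 1 to 20 rows; each row shifts and turns the commanded pose from where the row before left it, along the tool's axes as they then stand; what a row does not reach is not made up. A row lasts 1/8 s, in which the tool goes at most 62.5 mm and 10.7 degrees, less where a joint would pass 70% of its speed; a pose out of reach is approached as far as the arm can. A call with a gripper value outside its range is refused whole. "hand" is the finger opening in mm, from 0 to 85.4, set as the call begins (left out, the last holds). The fingers move at their own pace and stop on an object; the grip force is fixed at half the most. Time passes only in rows, so rows that do not move let the fingers close. It gives the time, the measured TCP pose, the force, the opening and the grip force at its end, in the units of the state.
- robot.get_state(): the state, without advancing time (a new reading comes with each control period).
- robot.snapshot(name): name is "scene" or "side" or "wrist"; returns (picture, depth): 480x640x3 uint8, red, green, blue; 480x640 float32, m along the optical axis (not along the pixel's ray), 0 where there is no reading.
- robot.camera_model(name): a dict with "mtx" (3x3 intrinsics, pixels), "k1" (the pictures are not rectified: a ray, as slopes to the right and down, at radius r is drawn at 1 + k1 r^2 times it, then the intrinsics apply), "rvec" (rotation vector, rad) and "tvec" (3), from world to camera coordinates, as OpenCV has them. Camera axes: x right, y down, z forward; pixel columns grow to the right and rows downward; lengths in m; the calibration is good to about 2 mm. A picture is of the moment at which its call begins: read the wrist's pose just before it. camera_model takes no time and is no camera call; for the wrist camera it gives the pose at the moment of the call.
- robot.close_job(): hands the job in; it is judged then, once.
The state is a dict: "time": time; "joint_positions": joint angles; "joint_vel": joint speeds; "joint_torque": joint torques, N m; "ee_pos": TCP position; "eef_rot": TCP orientation; "wrist_force": force on the tool from outside, world axes, zero at the start; "wrist_torque": the same for the moment, N m; "finger_gap": opening from 0.0 (shut) to 1.0 (fully open); "gripper_force": force on a finger pad.
Only numpy, scipy, OpenCV 4.12 (cv2) and the standard library are available. Lean on these libraries where they do the work, as an engineer would, in place of code of your own. Each camera call takes 0.05 s, during which the arm holds its last target. There are 200 camera calls.

### The job

Put the four rolls of tape over the post of the wooden tape stand, lying flat on one another: black at the bottom, then yellow, then red, and blue on top. Leave the small things lying among them (solder reel, circuit board, eraser, transformer, charger) where they are.

Things in the scene. Friction and masses are not known exactly. Their poses are not given: they have to be found in the camera images.
- stand_foot (a point): fixed tape stand: round light-wood foot 90 mm across and 12 mm high, with one upright steel post 11 mm thick in its middle. This point is on the post's axis at the top face of the foot; z up. The post rises 56 mm above it, its last 12 mm tapering to a 3 mm tip
- black_center (a point): loose black roll of tape lying flat: 66 mm across, 19 mm high, hole about 28 mm, 28 to 56 g. Point at its centre, half-way up; z is the roll's axis
- yellow_center (a point): loose yellow roll of tape lying flat: 58 mm across, 12 mm high, hole about 21 mm clear, 28 to 56 g. Point at its centre, half-way up; z is the roll's axis
- red_center (a point): loose red roll of tape lying flat: 54 mm across, 13 mm high, hole 25 mm, 28 to 56 g. Point at its centre, half-way up; z is the roll's axis
- blue_center (a point): loose blue roll of tape lying flat: 54 mm across, 13 mm high, hole 25 mm, 28 to 56 g. Point at its centre, half-way up; z is the roll's axis
- solder_spool: bystander: reel of solder standing on its black flange, about 54 mm across (a thin wire end sticks out to 33 mm from its axis) and 41 mm high; origin at the underside
- small_board: bystander: small blue circuit board with green terminals, 26 x 46 x 16 mm; origin at the underside
- eraser: bystander: blue and white eraser, 21 x 46 x 12 mm; origin at the underside
- transformer: bystander: small grey transformer with coloured leads, 63 x 42 x 35 mm; the core reaches up to 31 mm and the leads up to 32 mm from the origin, which is at the underside
- charger_block: bystander: white plug-in charger block with two pins up, 30 x 44 mm, 44 mm high; origin at the underside
There are look-alikes about, which are no part of the job. Of the things that look like the part that bears yellow_center, take the one that is farthest to the robot's left at the start.

How it is judged:
By the outcome, as a careful person would: the job done as asked, in the order asked, and still so for the second after the job is handed in, with the robot touching nothing.
It also fails if it takes over 90 s, if anything falls off the work surface, if the arm or the gripper's body presses on something with over 40 N, if the wrist force passes 120 N, or if a joint passes its speed limit or range.

## Working session

There is one attempt and no reset: what is moved stays moved. The work goes in short steps, Python scripts to look and compute and a tool call to move; the robot and the scene stay as the last step left them, time stands still between calls to the robot, and variables do not carry over. Pictures are saved under pics/ and viewed, at most 14 in all, crops included, and the job is handed in when it is done.

Besides the shell and the picture viewer there is one more tool, called after "Request:" as name([rows], argument=value, ...), one row to a line, values as JSON. step_arm: Moves the arm, as the interface text tells. Its arguments: {"type":"object","properties":{"rows":{"type":"array"},"hand":{"type":"number"}},"required":["rows"]}

```bash
mkdir -p pics; ls; cat > h.py <<'E'
import numpy as np, cv2
from station import robot
def save(n,im): cv2.imwrite(f"pics/{n}.png",im[:,:,::-1])
def cloud(name,cm,d):
    K=np.array(cm["mtx"]);k1=cm["k1"]
    k1=float(np.ravel(k1)[0])
    v,u=np.mgrid[0:480,0:640].astype(np.float64)
    p=cv2.undistortPoints(np.stack([u.ravel(),v.ravel()],1)[:,None],K,np.array([k1,0,0,0.]))[:,0]
    pc=np.c_[p,np.ones(len(p))]*d.reshape(-1,1)
    R=cv2.Rodrigues(np.array(cm["rvec"],float))[0]
    w=(pc-np.array(cm["tvec"],float).ravel())@R
    w[d.ravel()==0]=np.nan
    return w.reshape(480,640,3)
E
python3 - <<'E'
from h import *
for n in("scene","side"):
    im,d=robot.snapshot(n);save(n+"0",im);cm=robot.camera_model(n)
    W=cloud(n,cm,d);np.save(n+"0.npy",W);print(n,cm)
print(robot.get_state())
E
```

```text
pics
scene {'mtx': array([[479.00448382,   0.        , 317.83040254],
       [  0.        , 479.00448382, 240.56404502],
       [  0.        ,   0.        ,   1.        ]]), 'k1': -0.042719146962137404, 'rvec': array([ 2.01407446, -0.89913141,  0.45348268]), 'tvec': array([-0.33159571,  0.31422262,  0.67857957])}
side {'mtx': array([[570.18094664,   0.        , 310.53992084],
       [  0.        , 570.18094664, 236.55660298],
       [  0.        ,   0.        ,   1.        ]]), 'k1': -0.034961747480683314, 'rvec': array([ 2.12269866, -0.26127405,  0.1460662 ]), 'tvec': array([-0.51782705,  0.1389289 ,  1.27287871])}
{'time': 0.1, 'joint_positions': array([ 1.00479991,  0.33384825,  0.03985096,  1.46617739, -0.01341051,
        1.34330183, -0.05849648]), 'joint_vel': array([ 0.00207986, -0.00228142,  0.00044805, -0.00120487,  0.00040883,
        0.00036418,  0.0003655 ]), 'joint_torque': array([ 6.22120438e-03, -6.60013318e+01,  1.37142979e+00, -4.06466389e+01,
        1.71268301e-02,  9.03748325e-03, -5.80304982e-05]), 'ee_pos': array([ 0.29232598, -0.580095  ,  0.23050738]), 'eef_rot': array([-7.04237275e-04,  9.72885019e-01,  2.31288133e-01, -2.08908209e-04]), 'wrist_force': array([-0.29953764,  0.47336214, -0.09409532]), 'wrist_torque': array([-0.00662531, -0.00077821,  0.01302949]), 'gripper_force': 0.0, 'finger_gap': 0.9998991284772534}
```

View pics/scene0.png

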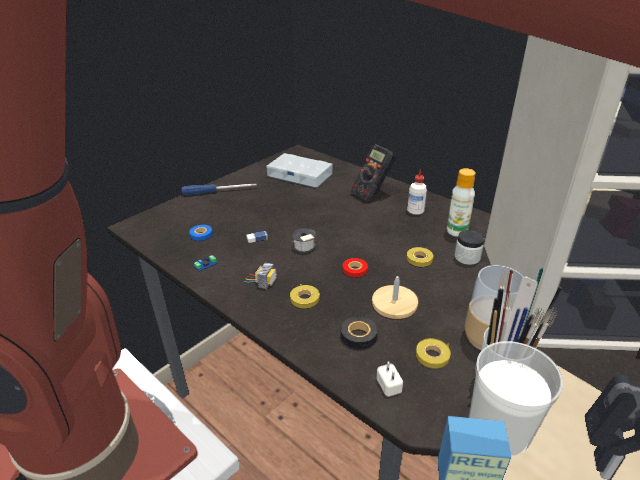

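View pics/side0.png

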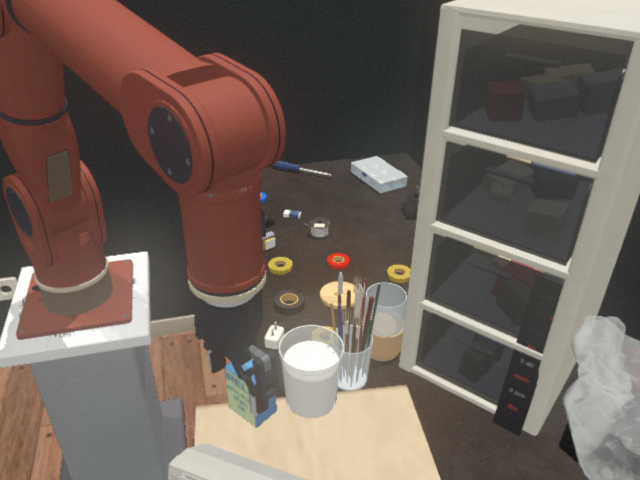

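Scene view: blue roll (200,232), red (355,267), yellows (304,296), (419,256), (433,353), black (359,332), stand (396,300) with the post tip at (396,277). The cups and pens are to the right, and the charger is at (390,380).

```bash
cat >> h.py <<'E'
def fit(W,u,v,r,ztop,tol=.004,R=None):
    """circle fit to top-face points near pixel"""
    P=W[max(v-r,0):v+r,max(u-r,0):u+r].reshape(-1,3);P=P[np.isfinite(P[:,0])]
    P=P[abs(P[:,2]-ztop)<tol]
    c,rr=cv2.minEnclosingCircle(P[:,:2].astype(np.float32))
    if R is None: return c,rr,len(P),np.median(P[:,2])
    from scipy.optimize import minimize
    # disc of radius R covering points best
    h=cv2.convexHull((P[:,:2]*1e4).astype(np.int32))[:,0]/1e4
    f=lambda q:np.sum((np.hypot(*(h-q).T)-R)**2)
    return minimize(f,c,method="Nelder-Mead").x,rr,len(P),np.median(P[:,2])
E
python3 - <<'E'
from h import *
W=np.load("scene0.npy")
print("table z",np.nanmedian(W[270:285,330:345,2]))
for n,u,v,r,z,R in [("blue",200,232,16,.013,.027),("red",355,267,18,.013,.027),("yA",304,296,20,.012,.029),("yB",419,256,18,.012,.029),("yC",433,353,22,.012,.029),("black",359,332,24,.019,.033),("foot",396,301,30,.012,.045),("charger",390,378,22,.035,.02),("solder",304,240,18,.041,.027)]:
    print(n,fit(W,u,v,r,z,R=R))
P=W[270:295,385:407].reshape(-1,3);P=P[(P[:,2]>.025)&(P[:,2]<.08)];print("post",np.median(P,0),P[:,2].max(),len(P))
# obstacles tall
ok=np.isfinite(W[...,0]);
for n,(u0,u1,v0,v1) in dict(cupR=(465,560,260,450),paste=(455,487,230,265),meter=(350,395,145,205),trans=(240,280,260,292),board=(190,220,252,272),eraser=(244,270,230,244),charger=(375,405,360,400)).items():
    P=W[v0:v1,u0:u1].reshape(-1,3);P=P[(P[:,2]>.006)&(P[:,2]<.3)&(P[:,0]>.2)];print(n,np.percentile(P,[2,98],axis=0).round(3).tolist())
S=np.load("side0.npy")
for n,u,v,r,z,R in [("red",338,261,16,.013,.027),("yA",280,266,16,.012,.029),("black",289,302,20,.019,.033),("yB",399,272,16,.012,.029)]: print("side",n,fit(S,u,v,r,z,R=R))
E
```

```text
table z -5.9888918191771184e-05
blue (array([0.46173169, 0.35502401]), 0.02830488793551922, 208, np.float64(0.012950841737664863))
red (array([ 0.5981492 , -0.00975048]), 0.028547225520014763, 272, np.float64(0.012630575383846552))
yA (array([0.45936053, 0.00809483]), 0.034189917147159576, 404, np.float64(0.01176295450822458))
yB (array([ 0.72508609, -0.09259553]), 0.033672772347927094, 301, np.float64(0.0113784368816624))
yC (array([ 0.49856117, -0.26424712]), 0.032404109835624695, 591, np.float64(0.01149630940382175))
black (array([ 0.44942706, -0.13808813]), 0.037405308336019516, 612, np.float64(0.018657580391720354))
foot (array([ 0.54916085, -0.13873939]), 0.0747433677315712, 1048, np.float64(0.011556846753639775))
charger (array([ 0.40999541, -0.25379431]), 0.011268967762589455, 16, np.float64(0.03551795491948161))
solder (array([0.57535036, 0.12973564]), 9.999999747378752e-05, 1, np.float64(0.03933909102274309))
post [ 0.56248326 -0.13847706  0.04690617] 0.06892716345475769 97
cupR [[0.321, -0.478, 0.013], [0.672, -0.284, 0.195]]
paste [[0.771, -0.198, 0.008], [0.858, -0.114, 0.059]]
meter [[0.846, 0.132, 0.01], [1.042, 0.352, 0.126]]
trans [[0.422, 0.084, 0.007], [0.464, 0.121, 0.036]]
board [[0.375, 0.239, 0.006], [0.419, 0.261, 0.014]]
eraser [[0.517, 0.225, 0.007], [0.56, 0.259, 0.014]]
charger [[0.375, -0.268, 0.007], [0.412, -0.224, 0.04]]
side red (array([ 0.59901744, -0.01061919]), 0.029255179688334465, 210, np.float64(0.014465603500926287))
side yA (array([0.45952272, 0.00543742]), 0.03160526603460312, 236, np.float64(0.0133072519637953))
side black (array([ 0.44969778, -0.13905769]), 0.03737165406346321, 369, np.float64(0.020410433410926843))
side yB (array([ 0.72521286, -0.0930825 ]), 0.032436076551675797, 258, np.float64(0.013676218087873879))
```

Yellow A at (0.459, 0.008) is the farthest left, so that is the one to take. I'll raise, square the tool (yaw 0) and move over black.

Request:
step_arm([
  [[0,0,-20],0.156],
  [[0,0,-20],0.156],
  [[0,0,-20],0.155],
  [[20,-55,0],0],
  [[20,-55,0],0],
  [[20,-55,0],0],
  [[20,-55,0],0],
  [[20,-55,0],0],
  [[20,-55,0],0],
  [[20,-55,0],0],
  [[17,-57,0],0],
  [[0,0,0],0],
  [[0,0,0],0],
])

```text
time: 1.72
ee_pos: [0.4493, -0.139, 0.2911]
eef_rot: [0.0, 1.0, -0.0, -0.0]
wrist_force: [-0.5, -0.9, 0.4]
finger_gap: 1.005
gripper_force: 0.0
```

```bash
python3 - <<'E'
from h import *
s=robot.get_state();print(s["time"],s["ee_pos"],s["eef_rot"],s["joint_positions"].round(2))
cm=robot.camera_model("wrist");im,d=robot.snapshot("wrist");save("w1",im);W=cloud("w",cm,d);np.save("w1.npy",W)
R=cv2.Rodrigues(cm["rvec"])[0];print("cam",-R.T@cm["tvec"],R[2])
im,d=robot.snapshot("scene");save("s1",im);np.save("s1.npy",cloud("s",robot.camera_model("scene"),d))
E
```

```text
1.725 [ 0.44927883 -0.13903898  0.29109763] [ 1.52511078e-04  9.99999937e-01 -1.21086849e-04 -2.95765069e-04] [ 0.5  -0.05 -0.28  1.78 -0.01  1.41 -1.35]
cam [ 0.52351424 -0.14067248  0.43364594] [-2.90887974e-01 -1.89872335e-04 -9.56757101e-01]
```

View pics/w1.png

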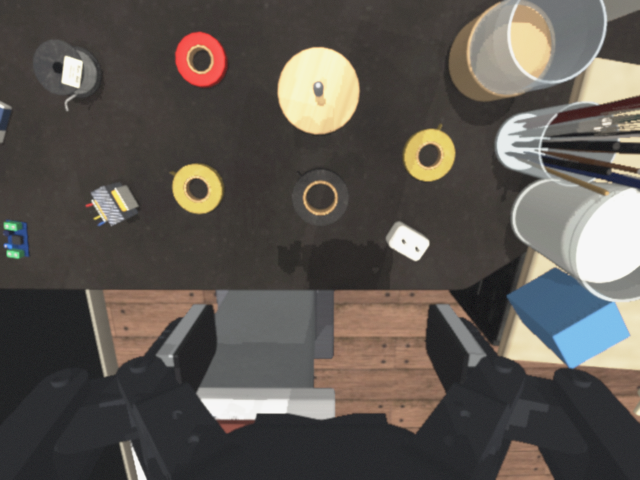

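The wrist view shows everything clearly: black (320,197), foot (318,90) with the post tip at (318,87), yellow A (198,188), red (201,60).

```bash
python3 - <<'E'
from h import *
W=np.load("w1.npy")
for n,u,v,r,z,R in [("red",201,60,32,.013,.027),("yA",198,188,32,.012,.029),("black",320,197,32,.019,.033),("foot",318,90,48,.012,.045)]:
    tol=.004
    print(n,fit(W,u,v,r,z,tol,R))
    # hole via inside-hole median of pts below top
P=W[75:110,305:332].reshape(-1,3);
for a,b in((.02,.035),(.035,.05),(.05,.062),(.062,.075)):
    Q=P[(P[:,2]>a)&(P[:,2]<b)];print("post",a,len(Q),Q.mean(0) if len(Q) else 0, Q[:,:2].min(0) if len(Q) else 0,Q[:,:2].max(0) if len(Q) else 0)
P=W[175:230,85:145].reshape(-1,3);P=P[P[:,2]>.005];print("trans",P.min(0),P.max(0))
# circles in picture: hole circles by Hough
im=cv2.imread("pics/w1.png",0)
for n,u,v in(("red",201,60),("yA",198,188),("black",320,197),("foot",318,90)):
    c=cv2.HoughCircles(cv2.resize(im[max(v-48,0):v+48,u-48:u+48],None,fx=4,fy=4,interpolation=cv2.INTER_CUBIC),cv2.HOUGH_GRADIENT,1,200,param1=120,param2=20,minRadius=70,maxRadius=180)
    print(n,None if c is None else (c[0,0]/4+[u-48,max(v-48,0),0]))
E
```

```text
red (array([ 0.6004445 , -0.01160809]), 0.02738139033317566, 1677, np.float64(0.012769087151366744))
yA (array([0.4612668 , 0.00547479]), 0.032922741025686264, 1551, np.float64(0.01193378276155545))
black (array([ 0.45120963, -0.13961806]), 0.036308132112026215, 1843, np.float64(0.01910573641212012))
foot (array([ 0.56709548, -0.13809663]), 0.04531150311231613, 5394, np.float64(0.011887146875576854))
post 0.02 15 [ 0.56238848 -0.13784815  0.02806319] [ 0.5613565  -0.14240319] [ 0.56521029 -0.1329248 ]
post 0.035 13 [ 0.56279583 -0.13813442  0.04196621] [ 0.5616152  -0.14335074] [ 0.5652589  -0.13320588]
post 0.05 56 [ 0.56554291 -0.13845389  0.05747015] [ 0.56147381 -0.14329433] [ 0.57208048 -0.13345381]
post 0.062 59 [ 0.56663503 -0.138181    0.06565679] [ 0.5632652  -0.14226633] [ 0.57040064 -0.13459014]
trans [0.42280749 0.08110768 0.00537079] [0.46894185 0.12233331 0.03716176]
red None
yA [194.375      191.375       27.20000076]
black [323.875      200.875       19.07500076]
foot [318.375       93.625       40.15000153]
```

Request:
step_arm([
  [[2,0,50],0],
  [[0,0,60],0],
  [[0,0,60],0],
  [[0,0,30],0],
  [[0,0,0],0],
])

```text
time: 2.45
ee_pos: [0.4495, -0.1392, 0.0893]
eef_rot: [-0.001, 1.0, -0.001, -0.002]
wrist_force: [0.1, 0.0, -0.1]
finger_gap: 1.001
gripper_force: 0.0
```

```bash
python3 - <<'E'
from h import *
W=np.load("w1.npy")
P=W[290:420,100:540].reshape(-1,3);P=P[(P[:,2]>.25)]
for s in(-1,1):
    Q=P[(P[:,1]+.139)*s>0];print(len(Q),Q[:,2].min(),np.percentile(Q[:,2],[1,5]),Q[np.argsort(Q[:,2])[:30]].mean(0))
E
```

```text
9090 0.30374227661661374 [0.30722058 0.3132075 ] [ 0.45055833 -0.18355426  0.30482244]
9183 0.30368666989461424 [0.3069679  0.31290156] [ 0.45038533 -0.09800316  0.30474044]
```

Confirmed: the tips are 13 mm back when open. I'll descend and grip black.

Request:
step_arm([
  [[-1,0,30],0],
  [[0,0,30],0],
  [[0,0,20],0],
  [[0,0,10],0],
  [[0,0,0],0],
  [[0,0,0],0],
])

```text
time: 3.2
ee_pos: [0.4515, -0.1389, 0.0025]
eef_rot: [0.0, 1.0, -0.0, 0.001]
wrist_force: [-0.1, -0.4, 0.7]
finger_gap: 0.997
gripper_force: 0.0
```

Request:
step_arm([
  [[0,0,0],0],
  [[0,0,0],0],
  [[0,0,0],0],
  [[0,0,0],0],
  [[0,0,0],0],
  [[0,0,0],0],
], hand=40)

```text
time: 3.95
ee_pos: [0.4512, -0.1387, 0.0026]
eef_rot: [0.0, 1.0, -0.0, 0.001]
wrist_force: [-3.7, 0.7, 11.2]
finger_gap: 0.743
gripper_force: 63.0
```

Request:
step_arm([
  [[0,0,-20],0],
  [[0,0,-45],0],
  [[0,0,-45],0],
  [[50,0,0],0],
  [[50,0,0],0],
  [[15,0,0],0],
  [[0,0,0],0],
  [[0,0,0],0],
])

```text
time: 4.95
ee_pos: [0.5644, -0.1387, 0.1111]
eef_rot: [0.0, 1.0, -0.0, -0.001]
wrist_force: [-0.7, 0.6, -1.2]
finger_gap: 0.739
gripper_force: 66.5
```

```bash
cat >> h.py <<'E'
def look(n,z0,z1,R):
    s=robot.get_state();cm=robot.camera_model("wrist");im,d=robot.snapshot("wrist");save(n,im);W=cloud("w",cm,d);np.save(n+".npy",W)
    print(s["time"],s["ee_pos"].round(4),s["finger_gap"].round(3))
    return im,W
E
python3 - <<'E'
from h import *
look("w2",0,0,0)
E
```

```text
Traceback (most recent call last):
  File "h.py", line 27, in look
    print(s["time"],s["ee_pos"].round(4),s["finger_gap"].round(3))
                                         ^^^^^^^^^^^^^^^^^^^^^
AttributeError: 'float' object has no attribute 'round'
```

View pics/w2.png

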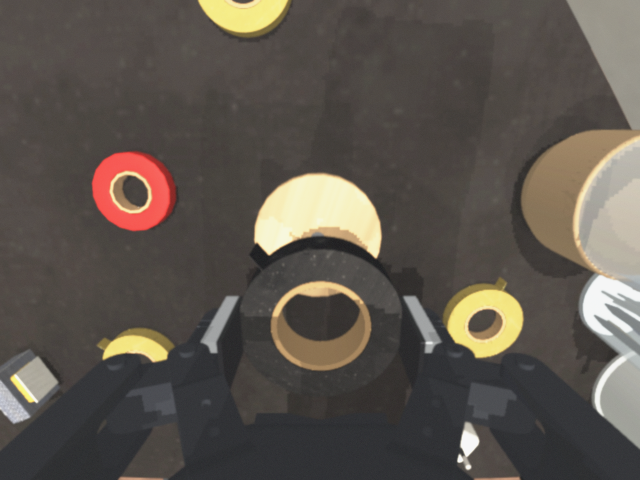

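```bash
sed -i 's/s\["finger_gap"\].round(3)/s["finger_gap"]/' h.py; cat >> h.py <<'E'
def hole(W,box,z,tol=.004,res=.0005):
    """hole centre/diameter of the ring whose top is at z; box = x0,x1,y0,y1 world"""
    P=W.reshape(-1,3);P=P[np.isfinite(P[:,0])]
    P=P[(P[:,0]>box[0])&(P[:,0]<box[1])&(P[:,1]>box[2])&(P[:,1]<box[3])&(abs(P[:,2]-z)<tol)]
    m=np.zeros((int((box[1]-box[0])/res)+4,int((box[3]-box[2])/res)+4),np.uint8)
    m[((P[:,0]-box[0])/res).astype(int)+1,((P[:,1]-box[2])/res).astype(int)+1]=255
    m=cv2.morphologyEx(m,cv2.MORPH_CLOSE,np.ones((5,5),np.uint8))
    cs,hi=cv2.findContours(m,cv2.RETR_CCOMP,cv2.CHAIN_APPROX_NONE)
    out=[]
    for c,h in zip(cs,hi[0]):
        a=cv2.contourArea(c)*res*res
        if h[3]>=0 and a>1e-4:
            M=cv2.moments(c);out.append((round(box[0]+(M["m01"]/M["m00"]-1)*res,4),round(box[2]+(M["m10"]/M["m00"]-1)*res,4),round(2*(a/np.pi)**.5,4)))
    return out,len(P),np.median(P[:,2]) if len(P) else None
E
python3 - <<'E'
from h import *
im,W=look("w3",0,0,0)
print(hole(W,(.51,.62,-.19,-.09),.128,.005))
W=np.load("w1.npy");print("table",hole(W,(.40,.5,-.19,-.09),.019),hole(W,(.41,.51,-.05,.06),.012),hole(W,(.55,.65,-.06,.04),.013))
E
```

```text
5.0 [ 0.5644 -0.1388  0.1113] 0.7415040425867441
([(0.5647, -0.1406, 0.0345)], 15792, np.float64(0.12741060543082539))
table ([(0.4507, -0.1403, 0.0357)], 1843, np.float64(0.01910573641212012)) ([(0.4607, 0.0041, 0.0281)], 1551, np.float64(0.01193378276155545)) ([(0.6, -0.0122, 0.0254)], 1677, np.float64(0.012769087151366744))
```

Black is held level, and its hole is about 2 mm short of the post in x. I'll correct that and lower it.

Request:
step_arm([
  [[2,-1,10],0],
  [[0,0,25],0],
  [[0,0,25],0],
  [[0,0,20],0],
  [[0,0,10],0],
  [[0,0,5],0],
  [[0,0,0],0],
  [[0,0,0],0],
])

```text
time: 6.05
ee_pos: [0.5681, -0.1376, 0.0171]
eef_rot: [0.0, 1.0, -0.0, 0.001]
wrist_force: [0.2, 0.5, -2.0]
finger_gap: 0.742
gripper_force: 66.5
```

Request:
step_arm([
  [[0,0,0],0],
  [[0,0,0],0],
  [[0,0,0],0],
  [[0,0,0],0],
  [[0,0,-10],0],
  [[0,0,-40],0],
  [[0,0,-50],0],
  [[-50,-35,-10],0],
  [[-52,-55,0],0],
  [[0,-53,0],0],
  [[0,0,0],0],
  [[0,0,0],0],
], hand=85)

```text
time: 7.55
ee_pos: [0.475, -0.0044, 0.1269]
eef_rot: [0.0, 1.0, 0.0, 0.0]
wrist_force: [-0.6, 0.5, 0.8]
finger_gap: 0.992
gripper_force: 0.0
```

```bash
python3 - <<'E'
from h import *
im,W=look("w4",0,0,0)
print(hole(W,(.41,.51,-.045,.06),.012),fit(W,*[320,300],170,.012,.004,.029))
print("black",hole(W,(.52,.62,-.19,-.09),.031,.004))
E
```

```text
7.55 [ 0.475  -0.0044  0.1269] 0.9917371346800908
([(0.4606, 0.0049, 0.0274)], 3573, np.float64(0.012047129893231213)) (array([ 0.48637181, -0.01393909]), 0.1275545060634613, 4787, np.float64(0.012020758007928907))
black ([(0.5679, -0.1406, 0.0362)], 6655, np.float64(0.030923756758827785))
```

View pics/w4.png

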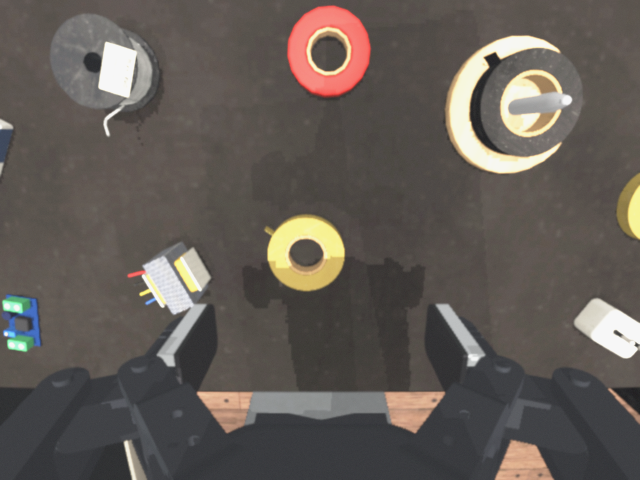

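Black sits on the foot around the post. The yellow hole is at (305,253), i.e. (0.4606, 0.0049). Next I'll pick yellow.

Request:
step_arm([
  [[-15,-9,20],0],
  [[0,0,35],0],
  [[0,0,35],0],
  [[0,0,25],0],
  [[0,0,13],0],
  [[0,0,0],0],
  [[0,0,0],0],
])

```text
time: 8.48
ee_pos: [0.4605, 0.0047, -0.0008]
eef_rot: [0.0, 1.0, -0.0, 0.001]
wrist_force: [-0.1, -0.0, -0.1]
finger_gap: 0.995
gripper_force: 0.0
```

Request:
step_arm([
  [[0,0,0],0],
  [[0,0,0],0],
  [[0,0,0],0],
  [[0,0,0],0],
  [[0,0,0],0],
  [[0,0,0],0],
], hand=30)

```text
time: 9.22
ee_pos: [0.4603, 0.0049, -0.0005]
eef_rot: [0.0, 1.0, -0.0, 0.001]
wrist_force: [-3.7, -0.6, 12.1]
finger_gap: 0.646
gripper_force: 61.2
```

Request:
step_arm([
  [[0,0,-20],0],
  [[0,0,-40],0],
  [[0,0,-40],0],
  [[10,15,-15],0],
  [[30,40,0],0],
  [[30,40,0],0],
  [[30,35,0],0],
  [[7,13,0],0],
  [[0,0,0],0],
  [[0,0,0],0],
  [[0,0,0],0],
])

```text
time: 10.6
ee_pos: [0.5663, -0.1369, 0.1135]
eef_rot: [-0.0, 1.0, 0.001, -0.0]
wrist_force: [-0.2, 0.2, -0.2]
finger_gap: 0.641
gripper_force: 64.2
```

```bash
python3 - <<'E'
from h import *
im,W=look("w5",0,0,0)
s=robot.get_state()["ee_pos"];print(hole(W,(.51,.62,-.19,-.09),s[2]+.0125,.004))
E
```

```text
10.6 [ 0.5663 -0.1369  0.1135] 0.6406284599226655
([(0.567, -0.1386, 0.0266)], 12327, np.float64(0.1257063301105646))
```

View pics/w5.png

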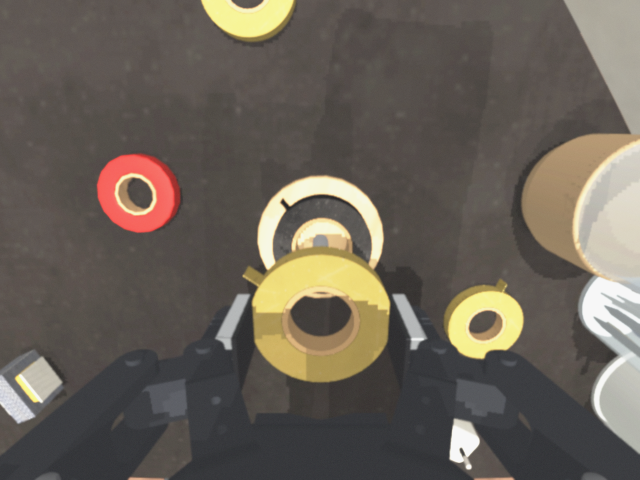

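Yellow is held level and centred on the post, within 1 mm by measurement. I'll lower it onto black.

Request:
step_arm([
  [[0,0,15],0],
  [[0,0,20],0],
  [[0,0,20],0],
  [[0,0,15],0],
  [[0,0,8],0],
  [[0,0,4],0],
  [[0,0,0],0],
  [[0,0,0],0],
])

```text
time: 11.65
ee_pos: [0.5671, -0.1381, 0.0319]
eef_rot: [0.0, 1.0, -0.0, 0.0]
wrist_force: [-0.3, -0.7, -0.3]
finger_gap: 0.64
gripper_force: 64.2
```

Request:
step_arm([
  [[0,0,0],0],
  [[0,0,0],0],
  [[0,0,0],0],
  [[0,0,0],0],
  [[0,0,-10],0],
  [[0,0,-40],0],
  [[0,0,-40],0],
  [[5,-20,0],0],
  [[10,-40,0],0],
  [[10,-40,0],0],
  [[8,-26,0],0],
  [[0,0,0],0],
  [[0,0,0],0],
  [[0,0,0],0],
], hand=85)

```text
time: 13.4
ee_pos: [0.5995, -0.0136, 0.1215]
eef_rot: [0.0, 1.0, -0.001, -0.0]
wrist_force: [-0.4, -0.1, 0.3]
finger_gap: 0.996
gripper_force: 0.0
```

```bash
python3 - <<'E'
from h import *
im,W=look("w6",0,0,0)
print("red",hole(W,(.55,.65,-.06,.04),.013,.004),"yel",hole(W,(.52,.62,-.19,-.09),.043,.004))
E
```

```text
13.4 [ 0.5995 -0.0136  0.1215] 0.9956952364577498
red ([(0.6005, -0.0114, 0.025)], 3257, np.float64(0.012960591586735733)) yel ([(0.5663, -0.1408, 0.0285)], 4308, np.float64(0.042953170199164704))
```

View pics/w6.png

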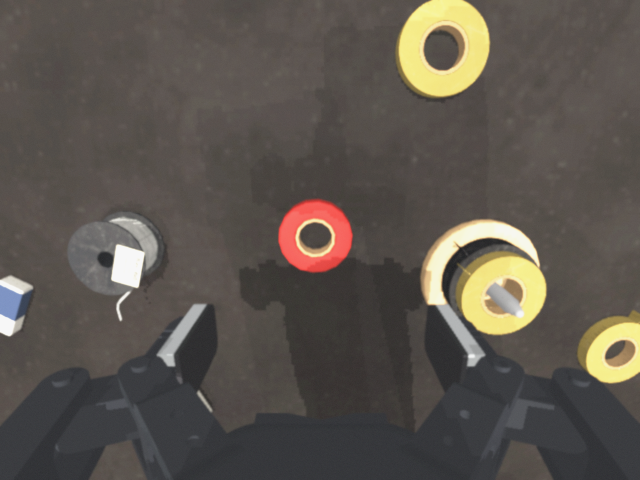

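Yellow lies flat on black (top at 43 mm). Red is at (315,237), i.e. (0.6005, -0.0114). Picking red.

Request:
step_arm([
  [[1,-1,20],0],
  [[0,0,35],0],
  [[0,0,35],0],
  [[0,0,22],0],
  [[0,0,10],0],
  [[0,0,0],0],
  [[0,0,0],0],
])

```text
time: 14.32
ee_pos: [0.6013, -0.0111, 0.0002]
eef_rot: [-0.0, 1.0, -0.0, 0.001]
wrist_force: [0.0, 0.1, 0.4]
finger_gap: 0.996
gripper_force: 0.0
```

Request:
step_arm([
  [[0,0,0],0],
  [[0,0,0],0],
  [[0,0,0],0],
  [[0,0,0],0],
  [[0,0,0],0],
  [[0,0,0],0],
], hand=30)

```text
time: 15.08
ee_pos: [0.6013, -0.0111, 0.001]
eef_rot: [0.0, 1.0, -0.0, 0.001]
wrist_force: [-4.3, -0.3, 11.2]
finger_gap: 0.612
gripper_force: 60.3
```

Request:
step_arm([
  [[0,0,-20],0],
  [[0,0,-40],0],
  [[0,0,-40],0],
  [[-5,20,-20],0],
  [[-10,40,0],0],
  [[-10,40,0],0],
  [[-8,26,0],0],
  [[0,0,0],0],
  [[0,0,0],0],
  [[0,0,0],0],
])

```text
time: 16.32
ee_pos: [0.5681, -0.1357, 0.1197]
eef_rot: [-0.0, 1.0, 0.001, 0.0]
wrist_force: [-0.6, 0.2, 0.2]
finger_gap: 0.607
gripper_force: 62.7
```

```bash
python3 - <<'E'
from h import *
im,W=look("w7",0,0,0)
s=robot.get_state()["ee_pos"];print(hole(W,(.51,.62,-.19,-.09),s[2]+.0125,.005))
E
```

```text
16.325 [ 0.5681 -0.1357  0.1197] 0.607197045442933
([(0.5678, -0.1375, 0.0242)], 10786, np.float64(0.13152095476254133))
```

View pics/w7.png

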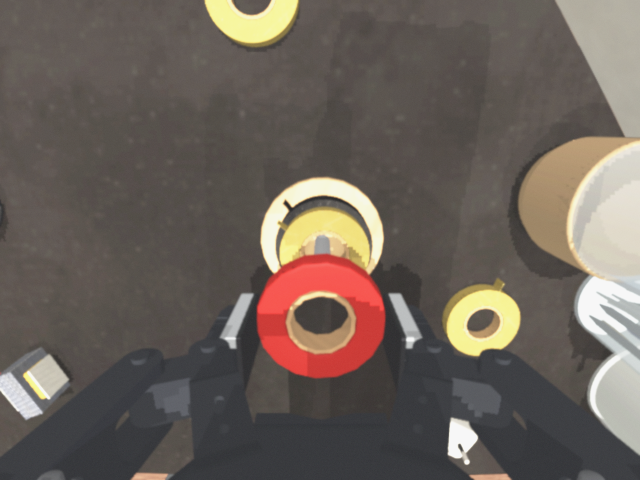

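Red is held level. Lowering it onto yellow with a 1 mm correction.

Request:
step_arm([
  [[-1,1,12],0],
  [[0,0,20],0],
  [[0,0,18],0],
  [[0,0,14],0],
  [[0,0,7],0],
  [[0,0,4],0],
  [[0,0,0],0],
  [[0,0,0],0],
])

```text
time: 17.38
ee_pos: [0.567, -0.1382, 0.0448]
eef_rot: [0.0, 1.0, -0.0, 0.0]
wrist_force: [0.6, 0.8, -0.7]
finger_gap: 0.609
gripper_force: 62.7
```

Request:
step_arm([
  [[0,0,0],0],
  [[0,0,0],0],
  [[0,0,0],0],
  [[0,0,0],0],
  [[0,0,-10],0],
  [[0,0,-40],0],
  [[0,0,-40],0],
  [[-5,-20,0],0],
  [[-10,-45,0],0],
  [[-10,-45,0],0],
  [[-10,-45,0],0],
  [[-10,-45,0],0],
  [[-10,-45,0],0],
  [[-10,-45,0],0],
  [[-10,-45,0],0],
  [[-10,-45,0],0],
  [[-10,-45,0],0],
  [[-5,-40,0],0],
  [[-5,-28,0],0],
  [[0,0,0],0],
], hand=85)

```text
time: 19.88
ee_pos: [0.4597, 0.3577, 0.1341]
eef_rot: [-0.001, 1.0, 0.002, -0.001]
wrist_force: [-0.4, -1.4, 0.1]
finger_gap: 0.997
gripper_force: 0.0
```

Request:
step_arm([
  [[0,0,0],0],
  [[0,0,0],0],
])

```text
time: 20.12
ee_pos: [0.4622, 0.3537, 0.1342]
eef_rot: [0.0, 1.0, -0.001, 0.0]
wrist_force: [-0.4, -0.3, 0.1]
finger_gap: 0.994
gripper_force: 0.0
```

```bash
python3 - <<'E'
from h import *
im,W=look("w8",0,0,0)
print(robot.get_state()["joint_positions"].round(2),"blue",hole(W,(.41,.51,.30,.41),.013,.004))
im,d=robot.snapshot("scene");V=cloud("s",robot.camera_model("scene"),d)
print("red",hole(V,(.52,.62,-.19,-.09),.056,.004))
save("s8",np.hstack([cv2.resize(im[250:350,340:440],(400,400)),cv2.resize(W*0+0,(1,400)).astype(np.uint8),cv2.resize(robot.snapshot("wrist")[0],(400,300)).__class__(np.pad(cv2.resize(robot.snapshot("wrist")[0],(390,292)),((0,108),(0,0),(0,0))))]))
E
```

```text
20.125 [0.4622 0.3537 0.1342] 0.9935211824229154
[-0.21  0.33 -0.62  1.73  0.21  1.15 -2.47] blue ([(0.4634, 0.3552, 0.0249)], 2996, np.float64(0.012961003263166163))
red ([], 369, np.float64(0.05530207238395175))<stdin>:6: RuntimeWarning: invalid value encountered in cast
Traceback (most recent call last):
ValueError: maximum supported dimension for an ndarray is currently 64, found 400
```

View pics/w8.png

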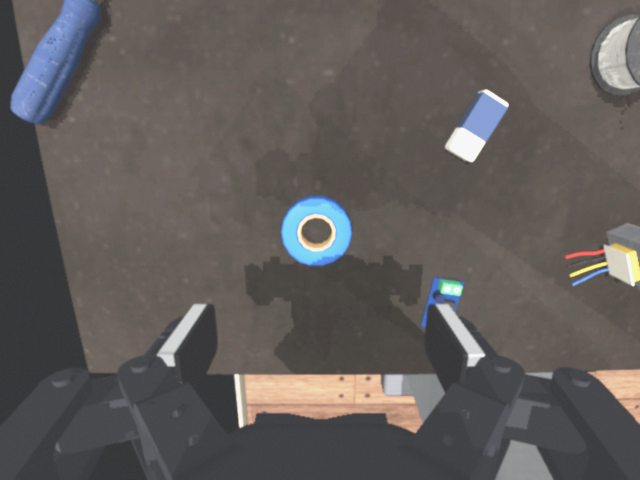

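Blue is at (317,232), i.e. (0.4634, 0.3552). The board is clear of the fingers. Picking blue.

Request:
step_arm([
  [[1,-1,20],0],
  [[0,0,35],0],
  [[0,0,35],0],
  [[0,0,30],0],
  [[0,0,14],0],
  [[0,0,0],0],
  [[0,0,0],0],
])

```text
time: 21.2
ee_pos: [0.4633, 0.3566, 0.0013]
eef_rot: [-0.001, 1.0, -0.0, 0.001]
wrist_force: [0.8, -0.4, -0.3]
finger_gap: 0.993
gripper_force: 0.0
```

Request:
step_arm([
  [[0,0,0],0],
  [[0,0,0],0],
  [[0,0,0],0],
  [[0,0,0],0],
  [[0,0,0],0],
  [[0,0,0],0],
], hand=30)

```text
time: 21.95
ee_pos: [0.4634, 0.3563, 0.0021]
eef_rot: [-0.0, 1.0, -0.0, 0.001]
wrist_force: [-3.0, -3.7, 13.2]
finger_gap: 0.608
gripper_force: 59.9
```

Request:
step_arm([
  [[0,0,-20],0],
  [[0,0,-40],0],
  [[0,0,-40],0],
  [[5,20,-20],0],
  [[10,40,0],0],
  [[10,45,0],0],
  [[10,45,0],0],
  [[10,45,0],0],
  [[10,45,0],0],
  [[10,45,0],0],
  [[10,45,0],0],
  [[10,45,0],0],
  [[10,45,0],0],
  [[10,45,0],0],
  [[5,28,0],0],
  [[0,0,0],0],
  [[0,0,0],0],
  [[0,0,0],0],
])

```text
time: 24.2
ee_pos: [0.5728, -0.1356, 0.1208]
eef_rot: [-0.0, 1.0, 0.001, 0.0]
wrist_force: [-0.1, 0.2, 0.5]
finger_gap: 0.602
gripper_force: 62.5
```

```bash
python3 - <<'E'
from h import *
im,W=look("w9",0,0,0)
s=robot.get_state()["ee_pos"];print(hole(W,(.51,.62,-.19,-.09),s[2]+.0125,.005))
im,d=robot.snapshot("scene");save("s9",cv2.resize(im[230:370,320:480],(640,560)))
E
```

```text
24.2 [ 0.5728 -0.1356  0.1208] 0.6022844379842935
([(0.5734, -0.1374, 0.0242)], 10470, np.float64(0.13140317335937357))
```

View pics/w9.png

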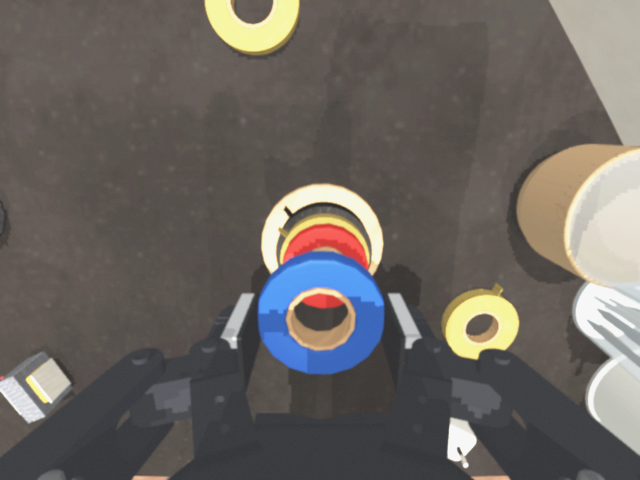

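Blue is held level over the stack (black, yellow, red). I'll shift 6 mm back and 1.5 mm right, then lower it.

Request:
step_arm([
  [[-6,1.5,5],0],
  [[0,0,15],0],
  [[0,0,15],0],
  [[0,0,15],0],
  [[0,0,7],0],
  [[0,0,4],0],
  [[0,0,0],0],
  [[0,0,0],0],
])

```text
time: 25.3
ee_pos: [0.567, -0.1386, 0.0598]
eef_rot: [0.0, 1.0, -0.0, 0.0]
wrist_force: [-0.9, 0.3, -0.2]
finger_gap: 0.606
gripper_force: 62.5
```

Request:
step_arm([
  [[0,0,1],0],
  [[0,0,0],0],
])

```text
time: 25.55
ee_pos: [0.5667, -0.1386, 0.0585]
eef_rot: [0.0, 1.0, -0.0, 0.0]
wrist_force: [0.8, -0.5, -0.7]
finger_gap: 0.603
gripper_force: 62.5
```

Request:
step_arm([
  [[0,0,0],0],
  [[0,0,0],0],
  [[0,0,0],0],
  [[0,0,0],0],
  [[0,0,-10],0],
  [[0,0,-40],0],
  [[0,0,-40],0],
  [[-10,-20,-10],0],
  [[-20,-20,0],0],
  [[-20,-20,0],0],
  [[0,0,0],0],
  [[0,0,0],0],
  [[0,0,0],0],
], hand=85)

```text
time: 27.18
ee_pos: [0.5169, -0.0791, 0.1582]
eef_rot: [-0.0, 1.0, -0.001, -0.0]
wrist_force: [-0.2, 0.5, -0.4]
finger_gap: 0.997
gripper_force: 0.0
```

```bash
python3 - <<'E'
from h import *
im,W=look("w10",0,0,0)
P=W.reshape(-1,3);P=P[(np.hypot(P[:,0]-.567,P[:,1]+.139)<.03)&(P[:,2]>.04)]
print(hole(W,(.52,.62,-.19,-.09),.069,.004),np.percentile(P[:,2],[5,50,95]))
im2,d=robot.snapshot("scene");a=cv2.resize(im2[240:350,340:450],(400,400),interpolation=cv2.INTER_CUBIC)
b=cv2.resize(im[0:260,300:640],(400,306));save("f10",np.hstack([a,np.pad(b,((0,94),(0,0),(0,0)))]))
E
```

```text
27.175 [ 0.5169 -0.0791  0.1582] 0.9969008812033066
([(0.5669, -0.1403, 0.025)], 4467, np.float64(0.06884235541650914)) [0.04302869 0.06853967 0.06993475]
```

View pics/f10.png

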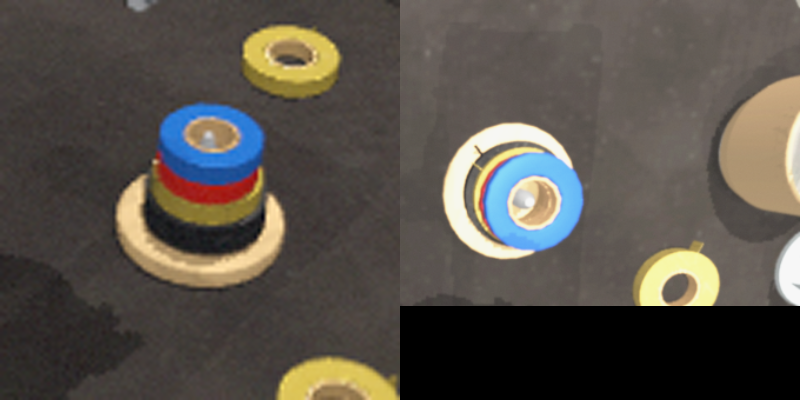

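The stack is flat and in order: black, yellow, red, blue. The post tip shows in blue's hole at (208,137), and blue's top is at 69 mm. The arm is clear, so I'm handing it in.

```bash
python3 -c "
from station import robot
print(robot.close_job())"
```

```text
the job is handed in; nothing more can be done
None
```

All four rolls are on the post, lying flat in the order black, yellow, red, blue from the bottom, and the job was handed in at about 27 s with the arm clear and the small things left alone.

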